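# Pull the climate logger and blow out its socket

### The arm

A 7-joint arm with a two-finger parallel gripper is mounted at the origin on the work surface. World frame = base frame: x ahead of the robot, y to its left, z up, the work surface at z = 0. Lengths are in m, angles in rad, forces in N, time in s.
With the tool pointing down it reaches from about 0.375 to 0.925 m from the base axis. Payload 3.1 kg.
Tool frame: the origin (TCP) lies between the finger pads; the fingertips stand 19 mm ahead of it and the grasp point (between the pads) is the TCP; z points along the fingers, y is the line along which they close (so a half turn about z gives the same grasp; the last joint's range is limited). The gripper opens to 85 mm and grips with 20 to 120 N. Pads are 22 mm wide; open, the fingers measure 114 mm over their backs; the gripper's body (76 mm by 85 mm) begins 54 mm behind the grasp point. The pads swing forward as they close: fully open they stand 13 mm farther back than shut.
Start: joints at [1.031, 0.383, 0.044, 1.598, -0.018, 1.161, -0.05], TCP at [0.278, -0.588, 0.25] pointing down, gripper open.
Joint ranges: [-2.61, 2.61], [-0.41, 2.15], [-1.48, 1.57], [0, 2.5], [-1.57, 4.71], [0.05, 1.97], [-2.85, 2.85]. Speed limits (rad/s): [2.79, 2.79, 3.14, 3.14, 3.14, 3.14, 3.14].

### API

Orientations are given as a unit quaternion [x, y, z, w].
In Python, from bench import move_ptp, movel, move_j, move_gripper, pause, inverse_kinematics, read_camera, camera_params, MotionError, sign_off, look_for, tip_of, read_time_s, read_qpos, read_joint_vel, read_effort, read_eef_pos, read_tcp_rot, read_ft_force, read_ft_torque, read_finger_gap, read_grasp_force gives the robot as it stands. Calls block until the motion is done:
- move_ptp(position, orientation): joint-space move of the TCP to a pose.
- movel(position, orientation=None, speed=0.15): straight line of the TCP; orientation=None keeps the orientation; speed is the mean speed in m/s.
- move_j(angles): joint-space move.
- move_gripper(opening, effort=None): finger opening in m; effort is the grip in N (None keeps the last); returns when the fingers have stopped.
- pause(seconds).
- inverse_kinematics(position, orientation): joint angles nearest the present ones, or None.
- read_camera(name): name is "side" or "top" or "wrist"; returns the picture (400x640x3 uint8, red, green, blue); there is no depth.
- camera_params(name): a dict with "K" (3x3 intrinsics, pixels), "camera_from_world" (4x4, takes a point from world to camera coordinates). Camera axes: x right, y down, z forward; pixel columns grow to the right and rows downward; lengths in m; the calibration is good to about 2 mm. A picture is of the moment at which its call begins: read the wrist's pose just before it. camera_params takes no time and is no camera call; for the wrist camera it gives the pose at the moment of the call.
A pose or a line that the arm cannot do raises MotionError and nothing moves.
- sign_off(): hands the job in; it is judged then, once.
Trained networks look in the newest picture that a camera, given by its name, has taken for a name from the list of things; names that differ only in an ending like _2 or _b are one class to them, and where a whole thing is asked for, a point or a joint stands for the part that bears it (a point fixed in the world has none). Each returns a list of dicts, best first, with "confidence" (0 to 1); they miss things now and then, are a little off and sometimes report something else, mostly with a low value. They report only what shows in the picture. A call takes as long as a camera call. They do not tell look-alikes from the thing itself.
- look_for(camera, name): "at" ([column, row] in pixels, amid what is visible of it).
- tip_of(camera, name): "at" ([column, row] in pixels: a listed point, or the origin of a listed thing).
Readings, each from a call of its own:
- read_time_s(): time.
- read_qpos(): joint angles.
- read_joint_vel(): joint speeds.
- read_effort(): joint torques, N m.
- read_eef_pos(): TCP position.
- read_tcp_rot(): TCP orientation.
- read_ft_force(): force on the tool from outside, world axes, zero at the start.
- read_ft_torque(): the same for the moment, N m.
- read_finger_gap(): finger opening in m.
- read_grasp_force(): force on a finger pad.
Only numpy, scipy, OpenCV 4.12 (cv2) and the standard library are available. Lean on these libraries where they do the work, as an engineer would, in place of code of your own. Each camera call takes 0.05 s, during which the arm holds its last target. There are 200 camera calls.

### The job

The display's climate logger has to be read out: pull it straight out of its sprung socket and lay it flat on the floor of the large shallow glazed bowl, without dropping it. When it lies there, blow the empty socket clean by pressing the blower bottle's nozzle cap fully down and letting it spring back up. Leave the bowl, the specimens and the other things on the shelf where they are.

Things in the scene. Friction and masses are not known exactly. Their poses are not given: they have to be found in the camera images.
- station: Fixed station: baseplate 150 x 270 x 12 mm with the logger's socket block and a clamped blower bottle. Origin on the shelf surface, z up; plate x -90..+60, y -135..+135 mm. Socket block x 0..50, y -97..-33, 84 mm high (steel detent stem on it to 99 mm, rises 4 mm). Bottle 52 mm dia. (clamp 60) at x -45, y +85. In front of the socket a rib 20 mm wide, top at 40 mm, x -80..-15, carries the logger.
- socket_mouth (a point): Centre of the socket's mouth in the block's front face, 57 mm above the shelf (station x 0, y -65 mm). Axes as the station's: the logger is pulled out along -x. A sprung roller in the socket holds a ridge on the plug: some 6 to 15 N to pull past it, within the first 10 mm, then it runs free; the plug is clear of the mouth after 36 mm.
- logger: Loose white box, no cable, about 0.16 kg: case 77 x 40 x 34 mm (x, y, z) with a black flat plug tongue to +x. Origin at mid overall length (114 mm) and width, at underside height; z up. Case x -57..+20, z 0..34; tongue x +20..+56, 30 wide, z 10..25 mm. Starts plugged in, level, underside 40 mm above the shelf, its x along the station's; fingers pass beside the rib to grip the 40 mm width.
- bowl: Loose round shallow clay bowl, blue glaze, 200 mm across the rim, 42 mm high, 0.9 kg, walls 5 mm flaring outward. Origin under its centre on the shelf, z up. The flat inner floor is about 150 mm across and 7 mm above the origin.
- bowl_floor (a point): Centre of the bowl's inner floor, 7 mm above the shelf, z up.
- nozzle_cap (a joint): Travel of the blower bottle's sprung cap in m: 0 up at rest, 0.008 fully down, moves straight down. About 4 N to start, 7 N fully down; springs back up by itself.
- nozzle_top (a point): Centre of the top of the round nozzle cap, 34 mm dia., 172 mm above the shelf when up; press it here from above. A thin look-only spout slopes down from its side to the socket.
- wulfenite: Bystander: orange wulfenite crystals on a grey rock slab 60 x 100 mm, 55 mm high. Origin under its centre.
- quartz: Bystander: brown smoky quartz point, six-sided, 48 mm dia., 78 mm high. Origin under its centre.
- basalt_bomb: Bystander: dark round rock with green olivine grains, 80 mm dia., 60 mm high. Origin under its centre.
- clay_cup: Bystander: small unglazed clay cup, 64 mm dia., 60 mm high. Origin under its centre.
- brush: Bystander: dusting brush lying flat along its x. Origin at the shelf surface, near its middle.
- sample_box: Bystander: closed cardboard box 90 x 120 x 50 mm. Origin under its centre.
- blank_label: Bystander: blank card 65 mm high in a wooden foot 50 x 90 mm. Origin under its centre.
There are look-alikes about, which are no part of the job. Of the things shaped like the logger, the white one is meant. Of the things shaped like the bowl, the blue one is meant.

How it is judged:
On the way, in this order (a step that is already met when the one before it is completed fails the run):
1. the logger's plug is out of the socket (x of logger in the frame of socket_mouth below -0.058 m), for 0.05 s.
2. the logger lies flat on the bowl's floor, let go (horizontal distance between logger and bowl_floor below 0.03 m and z of logger in the frame of bowl_floor between -0.005 and 0.01 m and angle between logger's own z axis and vertical below 0.15 rad and contact force between the fingers and logger below 0.1 N), for 0.2 s.
3. the nozzle cap is pressed fully down (6 mm or more of its 8 mm) (value of joint nozzle_cap above 0.006 m), for 0.1 s.
At the end, for the whole second after the job is handed in: The logger lies flat (within 0.15 rad) and still on the bowl's floor, let go, its origin within 30 mm of the bowl's centre; the bowl stands upright and still, within 40 mm of where it stood; the nozzle cap is back up (within 1.5 mm); the bystanders are within 25 mm of where they were (all of step 2 and linear speed of each of logger, bowl below 0.02 m/s and value of joint nozzle_cap below 0.0015 m and angle between bowl's own z axis and vertical below 0.1 rad); the robot touches nothing.
It fails at once if the logger is dropped (moves faster than 0.7 m/s with no finger on it, a fall of some 25 mm) (linear speed of logger above 0.7 m/s and contact force between the fingers and logger below 0.05 N).
It fails at once if the bowl is pushed more than 40 mm or tipped (distance of bowl from where it was at the start of the episode above 0.04 m or angle between bowl's own z axis and vertical above 0.3 rad).
It fails at once if a bystander is moved more than 25 mm (distance of any of wulfenite, quartz, basalt_bomb, clay_cup, brush, sample_box, blank_label from where it was at the start of the episode above 0.025 m).
It also fails if it takes over 50 s, if anything falls off the work surface, if the arm or the gripper's body presses on something with over 40 N, if the wrist force passes 120 N, or if a joint passes its speed limit or range.

## Working session

There is one attempt and no reset: what is moved stays moved. The work goes in short steps, each a Python script; the robot and the scene stay as the last script left them, time stands still between calls to the robot, and variables do not carry over. Pictures are saved under pics/ and viewed, at most 10 in all, crops included, and the job is handed in when it is done.

```bash
mkdir -p pics; ls
cat > h.py <<'E'
import numpy as np, cv2
from bench import *
from scipy.spatial.transform import Rotation as R
def ray(cam,px,P=None):
    P=P or camera_params(cam); K=np.array(P["K"]);T=np.array(P["camera_from_world"])
    d=T[:3,:3].T@np.linalg.solve(K,[px[0],px[1],1]); o=-T[:3,:3].T@T[:3,3]
    return o,d/np.linalg.norm(d)
def onz(cam,px,z,P=None):
    o,d=ray(cam,px,P); return o+d*(z-o[2])/d[2]
def tri(rays):
    A=sum(np.eye(3)-np.outer(d,d) for o,d in rays); b=sum((np.eye(3)-np.outer(d,d))@o for o,d in rays)
    p=np.linalg.solve(A,b); return p,max(np.linalg.norm(np.cross(p-o,d)) for o,d in rays)
def proj(cam,p,P=None):
    P=P or camera_params(cam); c=np.array(P["camera_from_world"])@np.r_[p,1]; u=np.array(P["K"])@c[:3]; return u[:2]/u[2]
def save(cam,name):
    im=read_camera(cam); cv2.imwrite("pics/"+name,im[:,:,::-1]); return im
E
python3 - <<'E'
from h import *
ims=[save(c,c+"0.png") for c in("top","side")]
for c in("top","side"):
    print(c,"eye",np.round(ray(c,(320,200))[0],2))
    for n in["station","logger","bowl","socket_mouth","nozzle_cap"]:
        print(n,"look",[(np.round(r["at"]),round(r["confidence"],2)) for r in look_for(c,n)][:4])
    for n in["station","socket_mouth","logger","bowl_floor","nozzle_top"]:
        print(n,"tip",[(np.round(r["at"],1),round(r["confidence"],2)) for r in tip_of(c,n)][:4])
print(read_time_s())
E
```

```text
pics
top eye [ 0.37 -0.01  1.25]
station look [(array([244., 215.]), 0.83), (array([206., 212.]), 0.55)]
logger look [(array([265., 232.]), 0.78), (array([222., 149.]), 0.55)]
bowl look [(array([388., 297.]), 0.68), (array([378., 208.]), 0.59)]
socket_mouth look [(array([245., 216.]), 0.85), (array([470., 214.]), 0.2)]
nozzle_cap look [(array([208., 211.]), 0.63)]
station tip [(array([249.9, 216.7]), 0.84)]
socket_mouth tip [(array([269. , 218.6]), 0.9), (array([315. , 174.7]), 0.48)]
logger tip [(array([268.1, 228.6]), 0.79), (array([224.8, 150.6]), 0.61), (array([356.5, 147.2]), 0.22)]
bowl_floor tip [(array([378.8, 210.1]), 0.85)]
nozzle_top tip [(array([209.7, 212.2]), 0.62)]
side eye [0.03 0.73 0.66]
station look [(array([264., 279.]), 0.89), (array([242., 222.]), 0.42)]
logger look [(array([301., 257.]), 0.93), (array([182., 262.]), 0.86)]
bowl look [(array([428., 222.]), 0.96), (array([244., 250.]), 0.51)]
socket_mouth look []
nozzle_cap look [(array([241., 249.]), 0.53)]
station tip [(array([270.8, 279.2]), 0.92), (array([290.2, 252.7]), 0.28)]
socket_mouth tip [(array([291. , 250.2]), 0.85)]
logger tip [(array([293.4, 259.4]), 0.9), (array([182.9, 268.8]), 0.83)]
bowl_floor tip [(array([429. , 226.9]), 0.56), (array([386.9, 177.1]), 0.21)]
nozzle_top tip [(array([157.1, 354.1]), 0.69), (array([240.4, 245.4]), 0.6)]
1.1
```

View pics/top0.png

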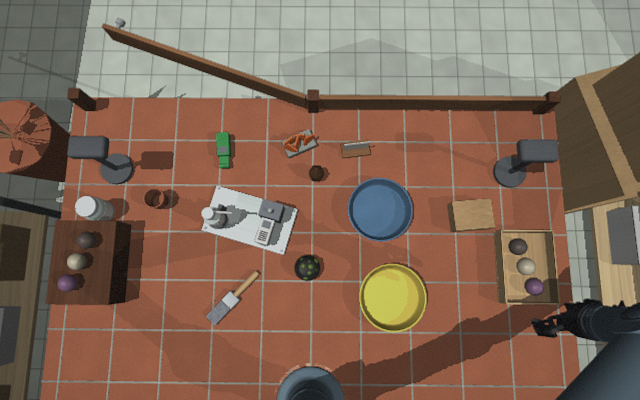

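View pics/side0.png

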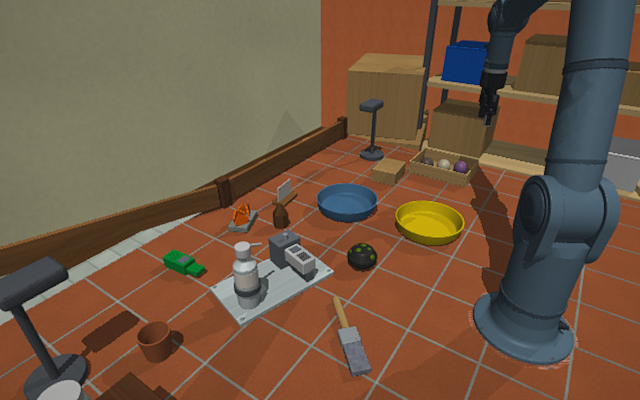

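Run:
```python
from h import *
T={"socket_mouth":((269,218.6),(291,250.2)),"logger":((268.1,228.6),(293.4,259.4)),"bowl_floor":((378.8,210.1),(429,226.9)),"nozzle_top":((209.7,212.2),(240.4,245.4)),"station":((249.9,216.7),(270.8,279.2))}
for n,(a,b) in T.items():
    p,e=tri([ray("top",a),ray("side",b)]); print(n,np.round(p,4),round(e,4))
for a in ((222,149),(388,297)): print(a,np.round(onz("top",a,0.03),3))
```

```text
socket_mouth [0.5359 0.1274 0.0554] 0.001
logger [0.5137 0.1351 0.0394] 0.0065
bowl_floor [ 0.4374 -0.233   0.0148] 0.1356
nozzle_top [0.54   0.2814 0.1646] 0.0029
station [0.5497 0.1946 0.0011] 0.0004
(222, 149) [0.763 0.287 0.03 ]
(388, 297) [ 0.307 -0.232  0.03 ]
```

The top view shows two logger-shaped things: white at (265,232), plugged into the station, and green at (222,149). It also shows two bowls: blue at (380,210) and yellow at (393,297). I choose the white logger and the blue bowl. In the side view they are at (301,258) and (347,203); the side network's (429,227) was the yellow bowl. Next I look from close by with the wrist camera.

```bash
cat >> h.py <<'E'
def down(yaw,flip=False):
    "tool pointing down, tool y along the y axis of a frame of given yaw (or opposite)"
    s=-1 if flip else 1
    y=s*np.array([-np.sin(yaw),np.cos(yaw),0]); z=np.array([0,0,-1.]); x=np.cross(y,z)
    return R.from_matrix(np.c_[x,y,z]).as_quat()
E
python3 - <<'E'
from h import *
print(np.round(read_tcp_rot(),3))
for c in("top","side"):
    im=read_camera(c); h=cv2.cvtColor(im,cv2.COLOR_RGB2HSV)
    m=cv2.inRange(h,(98,80,40),(115,255,255)); 
    cs=cv2.findContours(m,cv2.RETR_EXTERNAL,cv2.CHAIN_APPROX_NONE)[0]
    for k in sorted(cs,key=cv2.contourArea)[-2:]:
        print(c,cv2.contourArea(k),cv2.fitEllipse(cv2.convexHull(k)) , cv2.boundingRect(k), [np.round(onz(c,cv2.fitEllipse(k)[0],z),4) for z in(.042,.03)])
yaw=-0.2
res=[]
for fl in(0,1):
    q=inverse_kinematics([.52,.15,.33],down(yaw,fl)); print(fl,None if q is None else np.round(q,2))
    if q is not None: res.append((np.abs(np.array(q)-read_qpos()).max(),fl))
fl=min(res)[1]; print("flip",fl)
for i,p in enumerate(([.48,.12,.33],[.50,.24,.33])):
    move_ptp(p,down(yaw,fl)); pause(.2)
    P=camera_params("wrist"); save("wrist",f"w{i}.png"); np.save(f"w{i}.npy",P,allow_pickle=True)
    print("eye",np.round(ray("wrist",(320,200),P)[0],3))
    for n in["station","socket_mouth","logger","nozzle_top"]:
        print(n,[(np.round(r["at"],1).tolist(),round(r["confidence"],2)) for r in tip_of("wrist",n)][:3])
print(read_time_s())
E
```

```text
[ 0.976  0.219 -0.    -0.   ]Traceback (most recent call last):
  File "<stdin>", line 8, in <module>
cv2.error: OpenCV(4.12.0) /io/opencv/modules/imgproc/src/shapedescr.cpp:361: error: (-201:Incorrect size of input array) There should be at least 5 points to fit the ellipse in function 'fitEllipseNoDirect'
```

Run:
```python
from h import *
for c in("top","side"):
    im=read_camera(c); h=cv2.cvtColor(im,cv2.COLOR_RGB2HSV)
    print(h[210,380] if c=="top" else h[203,347])
    m=cv2.inRange(h,(95,80,40),(118,255,255)); 
    cs=cv2.findContours(m,cv2.RETR_EXTERNAL,cv2.CHAIN_APPROX_NONE)[0]
    for k in sorted(cs,key=cv2.contourArea)[-2:]:
        if cv2.contourArea(k)<300: continue
        e=cv2.fitEllipse(cv2.convexHull(k)); print(c,cv2.contourArea(k),np.round(e[0],1),np.round(e[1],1),cv2.boundingRect(k),np.round(onz(c,e[0],.04),4))
yaw=-0.2
res=[]
for fl in(0,1):
    q=inverse_kinematics([.52,.15,.33],down(yaw,fl)); print(fl,None if q is None else np.round(q,2))
    if q is not None: res.append((np.abs(np.array(q)-read_qpos()).max(),fl))
fl=min(res)[1]; print("flip",fl)
for i,p in enumerate(([.48,.12,.33],[.50,.24,.33])):
    move_ptp(p,down(yaw,fl)); pause(.2)
    P=camera_params("wrist"); save("wrist",f"w{i}.png"); np.save(f"w{i}.npy",P,allow_pickle=True)
    print("eye",np.round(ray("wrist",(320,200),P)[0],3))
    for n in["station","socket_mouth","logger","nozzle_top"]:
        print(n,[(np.round(r["at"],1).tolist(),round(r["confidence"],2)) for r in tip_of("wrist",n)][:3])
print(read_time_s())
```

```text
[105 109 141]
top 3054.0 [379.8 209.2] [62.1 64.1] (348, 178, 64, 63) [ 0.5712 -0.2105  0.04  ]
[103 137 134]
side 2020.0 [545.9 258.2] [144.6 217.6] (473, 185, 146, 179) [-0.0106 -0.2239  0.04  ]
side 3677.5 [585.8 146.3] [ 89.  192.5] (536, 60, 92, 170) [-0.0438 -1.1404  0.04  ]
0 [ 0.41  0.2  -0.86  1.73  0.16  1.28  0.89]
1 [ 0.33  0.18 -0.76  1.73  0.13  1.28 -2.24]
flip 0
eye [0.408 0.134 0.454]
station [([371.4, 194.0], 0.9)]
socket_mouth [([332.5, 203.5], 0.63)]
logger [([331.4, 183.4], 0.94)]
nozzle_top [([493.3, 206.0], 0.97), ([335.9, 203.3], 0.24)]
eye [0.428 0.253 0.454]
station [([295.8, 196.3], 0.88), ([247.3, 185.2], 0.59)]
socket_mouth [([285.6, 14.3], 0.74)]
logger [([375.5, 298.8], 0.81), ([249.5, 184.2], 0.8)]
nozzle_top [([375.4, 211.1], 0.66)]
5.325
```

View pics/w0.png

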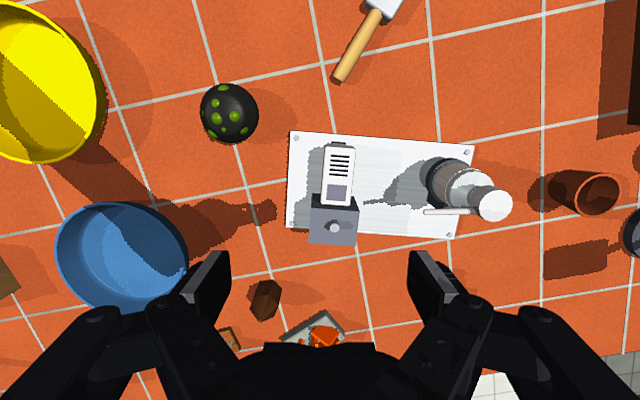

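Run:
```python
from h import *
P=[np.load(f"w{i}.npy",allow_pickle=True).item() for i in(0,1)]
def t(n,w0,w1,top,side):
    r=[]
    if w0: r.append(ray("wrist",w0,P[0]))
    if w1: r.append(ray("wrist",w1,P[1]))
    if top: r.append(ray("top",top))
    if side: r.append(ray("side",side))
    p,e=tri(r); print(n,np.round(p,4),round(e,4)); return p
t("mouth",(332.5,203.5),None,(269,218.6),(291,250.2))
t("logger",(331.4,183.4),(249.5,184.2),(268.1,228.6),(293.4,259.4))
t("loggerW",(331.4,183.4),(249.5,184.2),None,None)
t("noz",(493.3,206.0),(375.4,211.1),(209.7,212.2),(240.4,245.4))
t("nozW",(493.3,206.0),(375.4,211.1),None,None)
t("stat",(371.4,194.0),(295.8,196.3),(249.9,216.7),(270.8,279.2))
```

```text
mouth [0.536  0.1273 0.0554] 0.001
logger [0.5124 0.134  0.0385] 0.0083
loggerW [0.5135 0.1313 0.0263] 0.0013
noz [0.5371 0.285  0.1673] 0.006
nozW [0.5379 0.2891 0.1628] 0.0008
stat [ 0.5509  0.1918 -0.0008] 0.0034
```

The wrist view shows the white logger (vents, about (338,175)) plugged into the grey block (333,220). The bottle cap is at (493,204), the blue bowl at (122,255), and the plate corners are near (291,132), (475,147), (458,239) and (287,228). I check the choice in one close crop.

Run:
```python
import cv2
im=cv2.imread("pics/w0.png")[120:260,275:535]; cv2.imwrite("pics/w0c.png",cv2.resize(im,None,fx=3,fy=3,interpolation=cv2.INTER_CUBIC))
```

```text
(no output)
```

View pics/w0c.png

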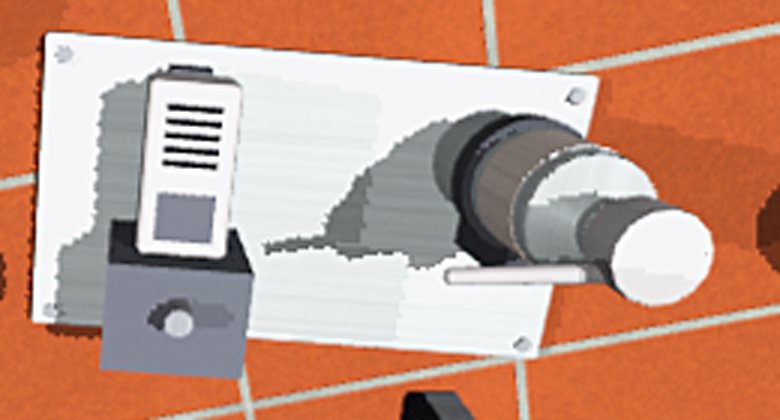

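Run:
```python
from h import *
from scipy.optimize import least_squares
P0,P1=[np.load(f"w{i}.npy",allow_pickle=True).item() for i in(0,1)]
pt=[((45,33),(-90,-135,12)),((598,75),(-90,135,12)),((535,358),(60,135,12)),((33,323),(60,-135,12)),
((150,80),(-77,-85,74)),((240,86),(-77,-45,74)),((138,250),(0,-85,74)),((228,258),(0,-45,74)),
((103,367),(50,-97,84)),((240,378),(50,-33,84)),((108,262),(0,-97,84)),((253,273),(0,-33,84)),((662,256),(-45,85,172))]
def W(v,s): 
    c,n=np.cos(v[3]),np.sin(v[3]); s=np.array(s)/1000; return np.array([v[0]+c*s[0]-n*s[1],v[1]+n*s[0]+c*s[1],v[2]+s[2]])
def f(v): return np.array([proj("wrist",W(v,s),P0)-(275+u[0]/3,120+u[1]/3) for u,s in pt]).ravel()
r=least_squares(f,[.55,.193,0,-.2],loss="soft_l1"); v=r.x
print(np.round(v,4)); print(np.round(f(v).reshape(-1,2),1).tolist())
print("mouth",W(v,(0,-65,57)),"noz",W(v,(-45,85,172)),"logger",W(v,(-20,-65,40)))
for n,s,a,b in(("mouth",(0,-65,57),(269,218.6),(291,250.2)),("noz",(-45,85,172),(209.7,212.2),(240.4,245.4)),("stat",(0,0,0),(249.9,216.7),(270.8,279.2))):
    print(n,proj("top",W(v,s))-a,proj("side",W(v,s))-b)
print("noz w1",proj("wrist",W(v,(-45,85,172)),P1))
np.save("st.npy",v)
```

```text
[ 0.5532  0.1928 -0.0016 -0.2783]
[[0.2, -0.7], [0.5, -0.3], [0.5, -0.6], [-0.4, -0.8], [-0.1, 0.7], [1.5, 1.1], [-0.8, 2.0], [-1.0, 1.5], [-0.9, -0.2], [0.7, -0.5], [0.0, -0.3], [0.6, -0.4], [-0.5, -0.1]]
mouth [0.53534081 0.1302731  0.05537608] noz [0.5332732  0.28686404 0.17037608] logger [0.51611008 0.13576663 0.03837608]
mouth [-0.80115689  0.46188429] [-0.89530652  0.60243044]
noz [-3.28601852  1.21639028] [1.57788032 0.45178926]
stat [ 0.81578147 -0.85804929] [-0.64620422 -0.16074325]
noz w1 [373.83188913 208.84558511]
```

```bash
cat >> h.py <<'E'
def S(x,y,z):
    v=np.load("st.npy"); c,n=np.cos(v[3]),np.sin(v[3]); x,y=x/1000,y/1000
    return [v[0]+c*x-n*y,v[1]+n*x+c*y,z]
YAW=-0.2783
E
python3 - <<'E'
from h import *
# bowl in side + wrist0
im=read_camera("side"); w=cv2.imread("pics/w0.png")[:,:,::-1].copy()
P0=np.load("w0.npy",allow_pickle=True).item()
for c,i,(x0,x1,y0,y1),P in(("side",im,(300,390,170,230),None),("wrist",w,(40,200,190,320),P0)):
    m=cv2.inRange(cv2.cvtColor(i,cv2.COLOR_RGB2HSV),(95,70,30),(118,255,255)); k=np.zeros_like(m);k[y0:y1,x0:x1]=m[y0:y1,x0:x1]
    ct=max(cv2.findContours(k,0,cv2.CHAIN_APPROX_NONE)[0],key=cv2.contourArea); print(c,cv2.boundingRect(ct))
    # predicted rim bounds for the top estimate
    a=np.linspace(0,6.28,90); q=np.array([proj(c,[.5712+.1*np.cos(t),-.2105+.1*np.sin(t),.042],P) for t in a]); print(q.min(0),q.max(0))
q=down(YAW)
move_gripper(.064,60)
move_ptp(S(-40,-65,.20),q)
movel(S(-40,-65,.11),q,.1); 
movel(S(-40,-65,.060),q,.06)
print(read_ft_force(),read_eef_pos(),read_time_s())
save("side","s1.png")
E
```

```text
side (317, 183, 61, 39)
[316.00245089 181.93209483] [377.95076207 212.72263313]
wrist (54, 202, 135, 114)
[ 52.22207046 202.18526861] [185.47489311 319.49726206]
[ 0.4487617  -0.25259393 -0.06849268] [0.49719225 0.14148833 0.06025628] 8.45
```

```bash
python3 -c "
import cv2
a=cv2.imread('pics/s1.png')[200:330,200:370]; cv2.imwrite('pics/s1c.png',cv2.resize(a,None,fx=4,fy=4,interpolation=cv2.INTER_CUBIC))"
```

```text
(no output)
```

View pics/s1c.png

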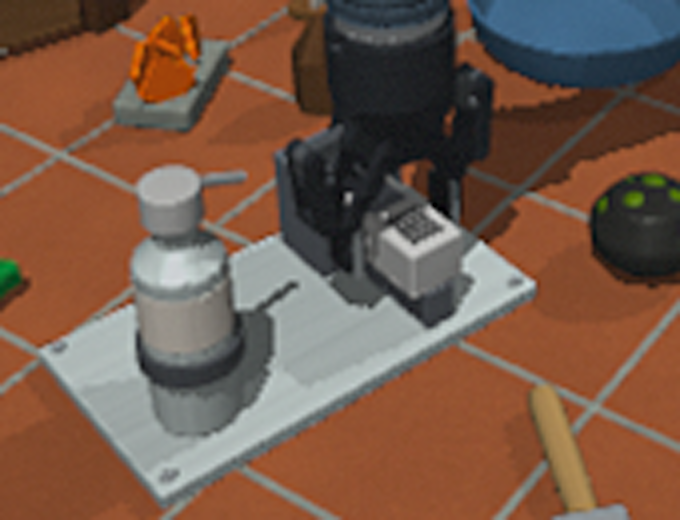

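The crop shows the fingers straddling the white logger (crop (415,240)) with nothing touched. The bowl position agrees across all three views. Next I grip and pull.

Run:
```python
from h import *
q=down(YAW)
move_gripper(.03,70); print("gap",read_finger_gap(),"F",read_grasp_force(),np.round(read_ft_force(),1))
for d in(4,8,12,25,55):
    movel(S(-40-d,-65,.060),q,.03); print(d,np.round(read_ft_force(),1),round(read_finger_gap(),4))
print(read_eef_pos()-np.array(S(-95,-65,.06)))
movel(S(-100,-65,.15),q,.1)
print(np.round(read_ft_force(),1),read_grasp_force(),read_finger_gap(),read_time_s())
P=camera_params("wrist");np.save("w2.npy",P,allow_pickle=True); save("wrist","w2.png")
save("side","s2.png")
print([(np.round(r["at"],1).tolist(),round(r["confidence"],2)) for r in tip_of("side","logger")], proj("side",S(-80,-65,.129)))
a=cv2.imread('pics/s2.png')[150:330,200:400]; b=cv2.imread('pics/w2.png')
cv2.imwrite('pics/c2.png',np.hstack([cv2.resize(a,(400,360)),cv2.resize(b[:,:],None,fx=.625,fy=.9)]))
```

```text
gap 0.03906562564611032 F 71.22000575065613 [-0.4 -0.5  2.4]
4 [ 5.2 -0.7 -0.6] 0.0387
8 [ 7.8 -0.7 -3.5] 0.0392
12 [ 5.9 -1.2 -1.3] 0.0392
25 [ 0.9 -1.6  5.9] 0.0394
55 [ 3.6 -1.1  6.2] 0.0391
[0.00056774 0.00034105 0.00053092]
[ 0.   0.1 -1.8] 71.86694383621216 0.03929254300444469 12.4667
[([310.1, 243.6], 0.8), ([183.3, 269.7], 0.57)] [309.06099753 241.82223508]
```

View pics/c2.png

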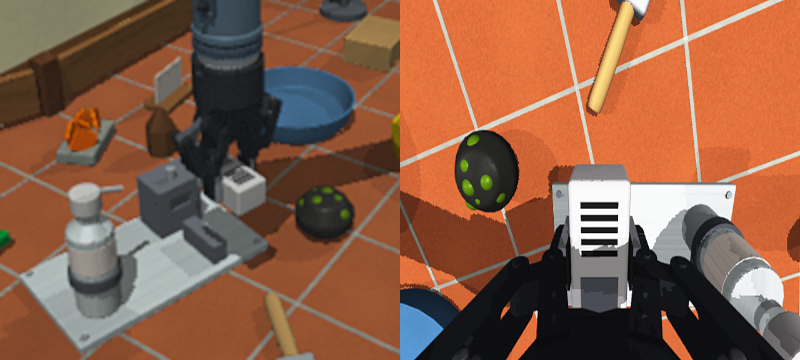

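The side crop shows the logger out of the socket and level in the fingers, with the socket empty. The wrist half shows the same. Next I lay it in the blue bowl.

Run:
```python
from h import *
q=down(YAW); x=np.array([np.cos(YAW),np.sin(YAW)])
c=np.array([.571,-.210])-.019*x
T=lambda z:[c[0],c[1],z]
movel([*S(-100,-65,0)[:2],.2],q,.1)
move_ptp(T(.2),q)
movel(T(.08),q,.1); movel(T(.034),q,.05); pause(.3)
f0=read_ft_force()[2]; z=.034
while z>.0235:
    z-=.001; movel(T(z),q,.02); pause(.1); f=read_ft_force()[2]
    if f-f0>3: break
print("z",z,f0,f,np.round(read_ft_force(),1))
save("side","s3.png")
print([(np.round(r["at"],1).tolist(),round(r["confidence"],2)) for r in tip_of("side","logger")], proj("side",[.571,-.21,.007]))
print(read_time_s(),read_eef_pos())
```

```text
z 0.026999999999999996 -2.2673056663616373 5.329066303595844 [-2.9  1.   5.3]
[([347.4, 205.9], 0.75), ([187.2, 269.7], 0.71)] [346.50785626 205.59519594]
19.95 [ 0.55289846 -0.20484104  0.02767047]
```

Run:
```python
from h import *
q=down(YAW); p=read_eef_pos()
move_gripper(.05,20); move_gripper(.062); pause(.2); print(np.round(read_ft_force(),1))
movel([p[0],p[1],.10],q,.06); movel([p[0],p[1],.26],q,.15)
move_gripper(0)
pause(.1); P=camera_params("wrist"); w=save("wrist","w4.png"); s=save("side","s4.png")
print([(np.round(r["at"],1).tolist(),round(r["confidence"],2)) for r in tip_of("wrist","logger")], proj("wrist",[.571,-.21,.007],P))
cv2.imwrite('pics/c4.png',np.hstack([cv2.resize(s[150:330,200:400],(400,360)),cv2.resize(w,(400,360))])[:,:,::-1])
print(read_time_s())
```

```text
[ 0.3 -0.4  0.4]
[([321.3, 180.0], 0.67)] [318.85736127 183.12248929]
24.1333
```

View pics/c4.png

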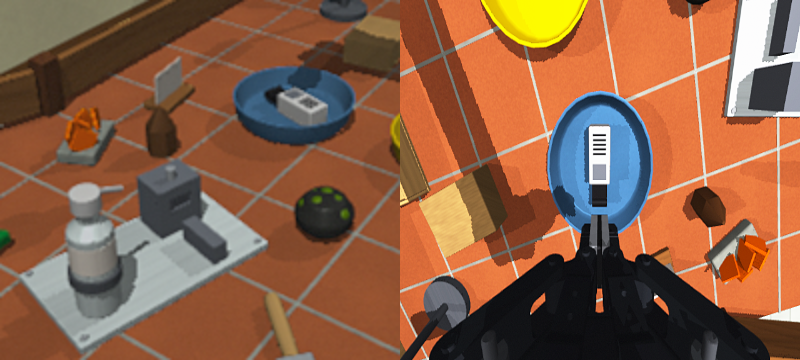

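The logger lies flat and centred in the blue bowl, at wrist (599,165) in the composite, and the bowl has not moved. Next is the nozzle.

Run:
```python
from h import *
q=down(YAW); T=lambda z:[.535,.287,z]
move_ptp(T(.26),q); movel(T(.20),q,.1); pause(.2)
f0=read_ft_force()[2]; z=.20; zc=None; log=[]
while z>.172:
    z-=.002 if zc is None else .001
    movel(T(z),q,.03); pause(.05); f=read_ft_force()[2]-f0; log.append((round(z,3),round(f,1)))
    if zc is None and f>1: zc=z
    if f>14: break
print(log,zc); pause(.3); print(read_eef_pos(),np.round(read_ft_force(),1))
s=save("side","s5.png")
movel(T(.20),q,.05); movel(T(.27),q,.15); pause(.3)
s2=save("side","s6.png")
cv2.imwrite('pics/c5.png',np.hstack([cv2.resize(a[180:310,200:300],(400,520),interpolation=cv2.INTER_CUBIC) for a in(s,s2)])[:,:,::-1])
print(read_time_s())
```

```text
[(0.198, np.float64(-1.4)), (0.196, np.float64(-1.1)), (0.194, np.float64(0.9)), (0.192, np.float64(-0.7)), (0.19, np.float64(3.4)), (0.189, np.float64(4.0)), (0.188, np.float64(4.3)), (0.187, np.float64(4.5)), (0.186, np.float64(5.4)), (0.185, np.float64(5.6)), (0.184, np.float64(5.1)), (0.183, np.float64(5.9)), (0.182, np.float64(9.1)), (0.181, np.float64(13.2)), (0.18, np.float64(17.3))] 0.19
[0.53531559 0.2873765  0.18309506] [-2.6 -4.2 16.3]
33.2417
```

View pics/c5.png

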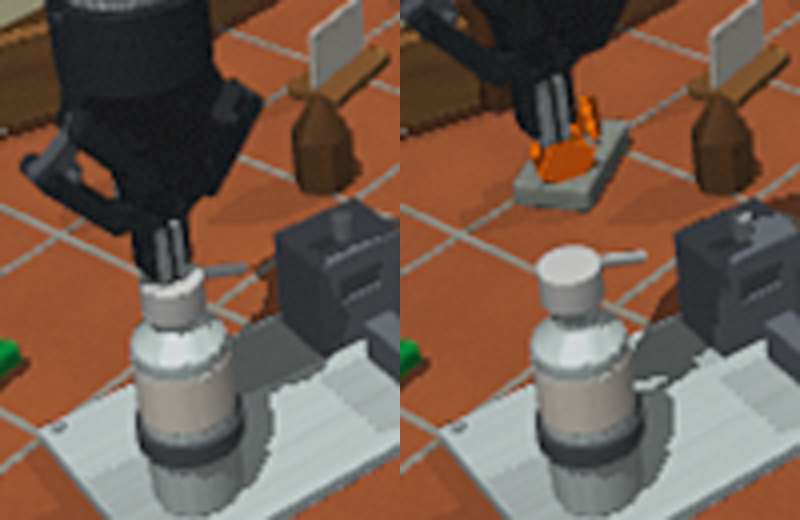

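The left half shows the cap pressed to its stop (force rising steeply past 7 N). The right half shows it sprung back up with the gripper clear. I hand the job in.

```bash
python3 -c "
from bench import *
print(sign_off())"
```

```text
the job is handed in; nothing more can be done
None
```

The white logger is out of its socket and lies flat, near the centre of the blue bowl; the nozzle cap was pressed to its stop and sprang back up, no bystander was seen to move, and the job was handed in after about 33 s, with no verdict returned.

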